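# Hang the loaded weighing pan on the spring scale

### The job

Weigh the pack of cover slips: lift the loaded weighing pan by its black handle and hang its wire crossbar in the hook of the spring scale, over the load's balance point, so that it hangs level with the pack still standing in it. Let the spring take up the weight gradually, so that the hook neither drops nor jumps, then let go and leave the pan hanging still. Leave the dropper bottle, the small white vial and the tape roll where they stand.

Things in the scene. Friction and masses are not known exactly. Their poses are not given: they have to be found in the camera images.
- pan: Shallow rectangular aluminium weighing pan, 104 mm (its x) by 164 mm (its y), floor 3 mm thick, rim 14 mm high, with a steel wire frame standing in its middle plane x = 0. Weighs 0.12 kg empty, its own centre of mass at x = y = 0. Origin: centre of the underside; z up, y along the crossbar. Stands on the table at the start.
- bar (a point): Middle of the pan's wire crossbar, which must lie in the hook: a straight round 6 mm wire along the pan's y, axis 132 mm above the pan's underside, between uprights at y = +-82 mm; the handle's two posts stand on it at y = +-56 mm. Wherever the hook takes it, the pan tips until its centre of mass (pan and pack together) is below the hook.
- handle (a point): Middle of the pan's handle: a flat black plastic grip 10 mm thick (pan x), 16 mm high, 122 mm long (pan y), its centre 182 mm above the pan's underside, 50 mm above the crossbar. Free for a grasp from above within 40 mm either side of its middle.
- pack: Loose dark blue carton of cover slips standing in the pan, usually well to one side of the middle: 52 mm along the pan's y, 78 mm along the pan's x, 75 mm high. Origin: centre of its underside, on the pan's floor; centre of mass above it. Its weight is unknown, 0.10 to 0.40 kg; it is what is being weighed.
- scale: Spring scale: grey base plate 110 x 100 x 14 mm, fixed to the table, and an aluminium column 34 x 50 mm up to 292 mm height. Origin: centre of the base's underside. A steel hook reaches out to 110 mm from the origin along the scale's own -x (towards the robot, give or take its yaw), in the plane y = 0.
- hook_seat (a point): Where the hung crossbar's axis lies in the hook: 110 mm from the scale's origin along its -x, 250 mm above the table unloaded; moves with the hook. The hook is a flat strap 8 mm wide, its underside 6 mm below this point. Its upturned tip is 20 mm out at the -x side, 12 mm above this point; to +x it rises 11 mm and runs level to the column. Bring the bar in from -x above the tip, then lower.
- scale_hook (a joint): How far the scale's hook has sunk, m: 0 unloaded, grows downward, stops at 0.09. Spring 60 N/m, lightly damped; it starts to move at about 0.3 N, so a hung mass M (kg) sinks it to (9.81 M - 0.3)/60. Delicate: moving faster than 0.08 m/s either way counts as a jerk.
- dropper_bottle: Bystander: small dropper bottle with a rubber teat, 27 mm across, 86 mm high. Origin: centre of its underside.
- vial: Bystander: small white dropper vial, 20 mm across, 42 mm high. Origin: centre of its underside.
- tape_roll: Bystander: masking tape roll lying flat, 69 mm across, 19 mm high. Origin: centre of its underside.

How it is judged:
On the way, in this order (a step that is already met when the one before it is completed fails the run):
1. the pan is lifted clear of the table with the pack in it (height (world z) of pan above 0.025 m and z of pack in the frame of pan between -0.001 and 0.012 m and angle between pack's own z axis and vertical below 0.25 rad), for 0.2 s.
2. the crossbar lies in the hook and the spring has begun to sink (x of hook_seat in the frame of pan between -0.008 and 0.008 m and z of hook_seat in the frame of pan between 0.124 and 0.14 m and y of hook_seat in the frame of pan between -0.055 and 0.055 m and value of joint scale_hook above 0.006 m), for 0.2 s.
At the end, for the whole second after the job is handed in: The pan hangs released by its crossbar in the hook (within 8 mm of the seat, at most 55 mm from the bar's middle), 15 mm or more off the table, level within 0.12 rad, hook sunk over 20 mm, pack standing on its floor (within 0.25 rad), pan at rest (under 0.03 m/s, 0.3 rad/s) (x of hook_seat in the frame of pan between -0.008 and 0.008 m and z of hook_seat in the frame of pan between 0.124 and 0.14 m and y of hook_seat in the frame of pan between -0.055 and 0.055 m and z of pack in the frame of pan between -0.001 and 0.012 m and angle between pack's own z axis and vertical below 0.25 rad and value of joint scale_hook above 0.02 m and angle between pan's own z axis and vertical below 0.12 rad and height (world z) of pan above 0.015 m and linear speed of pan below 0.03 m/s and angular speed of pan below 0.3 rad/s); the robot touches nothing.
It fails at once if the hook jerks: it moves faster than 0.08 m/s (velocity of joint scale_hook above 0.08 m/s or velocity of joint scale_hook below -0.08 m/s).
It fails at once if the pack falls out of the pan or tips over (angle between pack's own z axis and vertical above 0.6 rad or distance between pack and pan above 0.08 m).
It fails at once if a bystander is moved more than 20 mm or knocked over (distance of any of dropper_bottle, vial, tape_roll from where it was at the start of the episode above 0.02 m or angle between any of dropper_bottle, vial, tape_roll's own z axis and vertical above 0.4 rad).
It also fails if it takes over 54 s, if anything falls off the work surface, if the arm or the gripper's body presses on something with over 40 N, if the wrist force passes 120 N, or if a joint passes its speed limit or range.

### The arm

A 6-joint arm with a two-finger parallel gripper is mounted at the origin on a cart in front of the work surface, level with it; the furniture and walls round the work are solid. World frame = base frame: x ahead of the robot, y to its left, z up, the work surface at z = 0. Lengths are in m, angles in rad, forces in N, time in s.
With the tool pointing down it reaches from about 0.25 to 0.775 m from the base axis. Payload 4 kg.
Tool frame: the origin (TCP) lies at the centre of the arm's flange, where the gripper is bolted on; the fingertips stand 199 mm ahead of it and the grasp point (between the pads) lies 180 mm ahead of it (robot.tcp_to_tips is the z of the fingertips in the tool frame, in m); z points along the fingers, y is the line along which they close (so a half turn about z gives the same grasp; the last joint's range is limited). The gripper opens to 94 mm and grips with 3 to 60 N. Pads are 16 mm wide; open, the fingers measure 119 mm over their backs; the gripper's body (75 mm by 177 mm) begins 78 mm behind the grasp point.
Start: joints at [1.095, 0.087, 1.371, -0, 1.684, -0.103], TCP at [0.2, 0.512, 0.405] pointing down, gripper open.
Joint ranges: [-3.1, 3.1], [-0.76, 2.03], [0.27, 2.55], [-1.08, 4.22], [0.17, 2.65], [-2.57, 2.57]. Speed limits (rad/s): [2.79, 2.79, 3.14, 3.14, 3.14, 3.14].

### API

Orientations are given as [roll, pitch, yaw] about the fixed x, y, z axes, in that order (R = Rz(yaw) Ry(pitch) Rx(roll)).
In Python, from bench import robot gives the robot as it stands.
- The arm moves only by the tool play_rows, never from a script. Its arguments are lists of equal length, an entry for each row: "translation": the shift along the tool's x, y, z scaled (see below), a list of three; "twist": the turn, a rotation vector about the tool's x, y, z scaled (see below), a list of three; "gripper": the opening, from -1 (shut) to 1 (fully open). A call has 1 to 8 rows; each row shifts and turns the commanded pose from where the row before left it, along the tool's axes as they then stand; what a row does not reach is not made up. The controller multiplies each number of a shift by 0.04 m and each number of a turn by 0.1 rad. A row lasts 1/10 s, in which the tool goes at most 50 mm and 8.59 degrees, less where a joint would pass 70% of its speed; a pose out of reach is approached as far as the arm can. A call with a number of a shift or a turn outside -1 to 1 is refused whole. A call with a gripper value outside its range is refused whole. The fingers move at their own pace and stop on an object; the grip force is fixed at half the most. Time passes only in rows, so rows that do not move let the fingers close. It gives the time, the measured TCP pose, the force, the opening and the grip force at its end, in the units of the state.
- robot.get_obs(): the state, without advancing time (a new reading comes with each control period).
- robot.snapshot(name): name is "scene" or "top"; returns the picture (400x640x3 uint8, red, green, blue); there is no depth.
- robot.camera_model(name): a dict with "camera_matrix" (3x3 intrinsics, pixels), "rvec" (rotation vector, rad) and "tvec" (3), from world to camera coordinates, as OpenCV has them. Camera axes: x right, y down, z forward; pixel columns grow to the right and rows downward; lengths in m; the calibration is good to about 2 mm. A picture is of the moment at which its call begins. camera_model takes no time and is no camera call.
- robot.close_job(): hands the job in; it is judged then, once.
Trained networks look in the newest picture that a camera, given by its name, has taken for a name from the list of things; names that differ only in an ending like _2 or _b are one class to them, and where a whole thing is asked for, a point or a joint stands for the part that bears it (a point fixed in the world has none). Each returns a list of dicts, best first, with "score" (0 to 1); they miss things now and then, are a little off and sometimes report something else, mostly with a low value. They report only what shows in the picture. A call takes as long as a camera call.
- robot.recognise(name, camera): "centre" ([x, y, z] in m, in world coordinates, good to about 4 mm: the middle of the surface that is visible of it).
- robot.spot_point(name, camera): "centre" ([x, y, z] in m, in world coordinates, good to about 4 mm: a listed point, or the origin of a listed thing).
The state is a dict: "time": time; "joint_positions": joint angles; "qvel": joint speeds; "joint_torque": joint torques, N m; "tool_pos": TCP position; "ee_rot": TCP orientation; "wrist_force": force on the tool from outside, world axes, zero at the start; "wrist_torque": the same for the moment, N m; "width": finger opening in m; "finger_force": force on a finger pad.
Only numpy, scipy, OpenCV 4.12 (cv2) and the standard library are available. Lean on these libraries where they do the work, as an engineer would, in place of code of your own. Each camera call takes 0.05 s, during which the arm holds its last target. There are 200 camera calls.

## Working session

There is one attempt and no reset: what is moved stays moved. The work goes in short steps, Python scripts to look and compute and a tool call to move; the robot and the scene stay as the last step left them, time stands still between calls to the robot, and variables do not carry over. Pictures are saved under pics/ and viewed, at most 10 in all, crops included, and the job is handed in when it is done.

Besides the shell and the picture viewer there is one more tool, called after "Emit:" by a JSON object that holds its "method" and its "body". play_rows: Moves the arm, as the interface text tells. Its arguments: {"type":"object","properties":{"translation":{"type":"array","items":{"type":"array","items":{"type":"number","minimum":-1,"maximum":1}}},"twist":{"type":"array","items":{"type":"array","items":{"type":"number","minimum":-1,"maximum":1}}},"gripper":{"type":"array","items":{"type":"number"}}},"required":["translation","twist","gripper"]}

```bash
mkdir -p pics; cat > h.py <<'E'
import numpy as np,cv2
from bench import robot
def proj(p,c):
    m=robot.camera_model(c);K=np.array(m["camera_matrix"],float)
    return cv2.projectPoints(np.array(p,float).reshape(-1,3),np.array(m["rvec"],float),np.array(m["tvec"],float),K,None)[0].reshape(-1,2)
def ray(uv,c,z):
    m=robot.camera_model(c);K=np.array(m["camera_matrix"],float);R=cv2.Rodrigues(np.array(m["rvec"],float))[0];t=np.array(m["tvec"],float).ravel()
    o=-R.T@t;d=R.T@np.linalg.solve(K,[uv[0],uv[1],1]);return o+d*(z-o[2])/d[2]
def save(c,n):
    im=robot.snapshot(c);cv2.imwrite(f"pics/{n}.png",np.ascontiguousarray(im[:,:,::-1]));return im
E
python3 - <<'E'
from h import *
for c in("scene","top"):
    save(c,c+"0")
    m=robot.camera_model(c);R=cv2.Rodrigues(np.array(m["rvec"],float))[0];print(c,(-R.T@np.array(m["tvec"]).ravel()).round(3))
    for n in("pan","bar","handle","pack","scale","hook_seat","dropper_bottle","vial","tape_roll"):
        print(c,n,[(np.round(d["centre"],3).tolist(),round(d["score"],2)) for d in robot.spot_point(n,c)[:2]])
print({k:np.round(v,3).tolist() for k,v in robot.get_obs().items()})
E
```

```text
scene [ 0.125 -0.376  0.868]
scene pan [([0.535, 0.309, 0.003], 0.62)]
scene bar [([0.54, 0.312, 0.128], 0.61)]
scene handle [([0.541, 0.313, 0.181], 0.77)]
scene pack [([0.544, 0.33, 0.007], 0.72)]
scene scale [([0.748, 0.065, -0.001], 0.62)]
scene hook_seat [([0.636, 0.084, 0.249], 0.77)]
scene dropper_bottle []
scene vial []
scene tape_roll [([0.704, 0.288, 0.001], 0.67)]
top [0.344 0.248 1.217]
top pan [([0.536, 0.312, 0.002], 0.94)]
top bar [([0.541, 0.314, 0.13], 0.67)]
top handle [([0.538, 0.315, 0.18], 0.79), ([0.538, 0.312, -0.001], 0.63)]
top pack [([0.541, 0.339, -0.0], 0.96)]
top scale []
top hook_seat [([0.64, 0.083, 0.251], 0.63)]
top dropper_bottle [([0.387, 0.215, -0.002], 0.55)]
top vial [([0.454, 0.145, 0.003], 0.6)]
top tape_roll [([0.704, 0.285, -0.002], 0.64), ([0.458, 0.141, 0.001], 0.44)]
{'time': 1.0, 'joint_positions': [1.095, 0.087, 1.371, -0.0, 1.684, -0.103], 'qvel': [0.0, -0.0, 0.0, -0.0, -0.001, -0.001], 'joint_torque': [-0.0, -34.005, -30.261, 0.072, 0.024, 0.0], 'tool_pos': [0.2, 0.512, 0.405], 'ee_rot': [3.141, 0.0, 2.769], 'wrist_force': [0.175, 0.048, -0.75], 'wrist_torque': [-0.002, -0.05, 0.042], 'finger_force': 0.0, 'width': 0.094}
```

View pics/scene0.png

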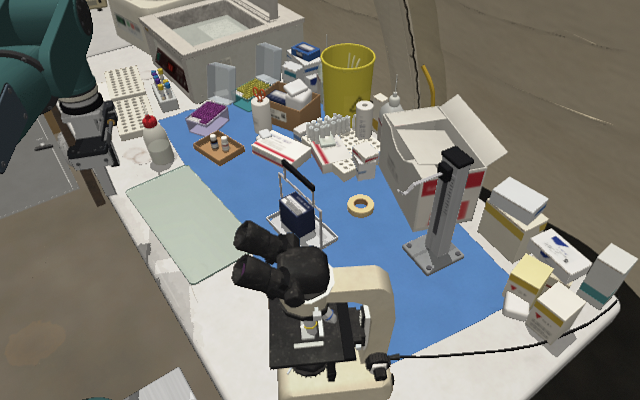

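View pics/top0.png

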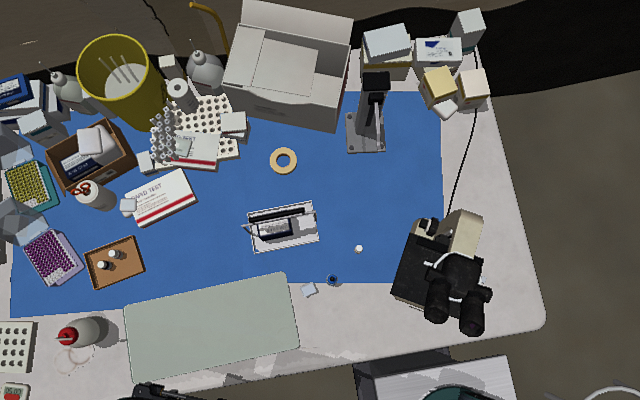

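The scene picture shows the pan near (297,220) with the blue pack and the scale at (440,220). In the top picture the pan is at (283,226), the scale at (368,115), the dropper bottle at (332,280), the vial at (358,249) and the tape at (283,160). I'll zoom in for the yaw.

```bash
python3 - <<'E'
import cv2,numpy as np
a=cv2.imread("pics/top0.png")
x=cv2.resize(a[190:260,230:330],None,fx=8,fy=8,interpolation=cv2.INTER_CUBIC)[:, :800]
y=cv2.resize(a[65:160,335:400],None,fx=6,fy=6,interpolation=cv2.INTER_CUBIC)
cv2.imwrite("pics/c1.png",x);cv2.imwrite("pics/c2.png",y)
E
```

```text
(no output)
```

View pics/c1.png

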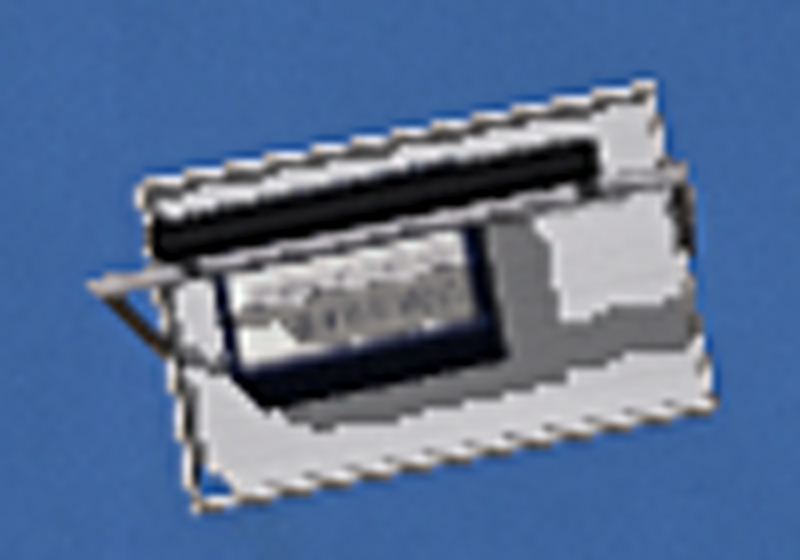

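View pics/c2.png

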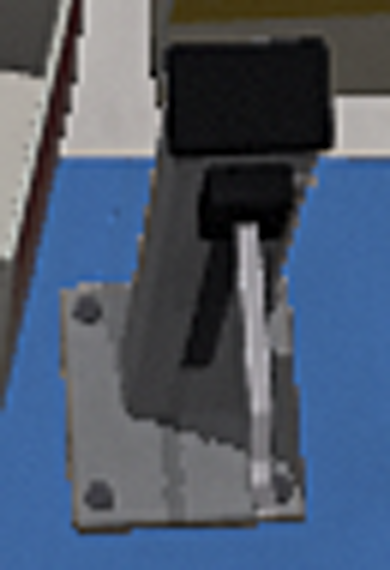

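```bash
python3 - <<'E'
from h import *
f=lambda u,v,z,s=8,o=(230,190): ray((u/s-.5+o[0]+.5/s,v/s-.5+o[1]+.5/s),"top",z)[:2]
def seg(n,a,b):
    d=a-b;print(n,a.round(4),b.round(4),"mid",((a+b)/2).round(4),"len",np.hypot(*d).round(4),"ang",np.arctan2(d[1],d[0]).round(3))
seg("rimbot",f(198,507,.014),f(712,402,.014))
seg("rimtop",f(140,185,.014),f(655,88,.014))
seg("diag",f(198,507,.014),f(655,88,.014)); seg("diag2",f(140,185,.014),f(712,402,.014))
seg("bar",f(92,287,.132),f(685,172,.132))
seg("handle toplow edge?",f(155,240,.186),f(595,160,.186))
seg("packfront",f(240,375,.078),f(500,325,.078))
seg("packback floor-ish right",f(500,325,.078),f(470,225,.078))
g=lambda u,v,z:f(u,v,z,6,(335,65))
seg("base front",g(75,527,.014),g(303,520,.014)); seg("base left",g(60,288,.014),g(75,527,.014))
seg("strap",g(260,492,.262),g(245,225,.258))
for n in("handle","bar","hook_seat","pan","pack"):
    print(n,[np.round(robot.spot_point(n,c)[0]["centre"],3).tolist() if robot.spot_point(n,c) else None for c in("top","scene")])
E
```

```text
rimbot [0.485  0.3921] [0.49   0.2323] mid [0.4875 0.3122] len 0.1599 ang 1.602
rimtop [0.5868 0.3956] [0.5898 0.2332] mid [0.5883 0.3144] len 0.1625 ang 1.589
diag [0.485  0.3921] [0.5898 0.2332] mid [0.5374 0.3127] len 0.1904 ang 2.154
diag2 [0.5868 0.3956] [0.49   0.2323] mid [0.5384 0.314 ] len 0.1899 ang 1.036
bar [0.5367 0.3984] [0.5406 0.2304] mid [0.5387 0.3144] len 0.168 ang 1.594
handle toplow edge? [0.5367 0.3727] [0.5381 0.2543] mid [0.5374 0.3135] len 0.1184 ang 1.582
packfront [0.5134 0.367 ] [0.515  0.2902] mid [0.5142 0.3286] len 0.0768 ang 1.592
packback floor-ish right [0.515  0.2902] [0.5456 0.2942] mid [0.5303 0.2922] len 0.0309 ang -3.012
base front [0.6976 0.1231] [0.6841 0.0273] mid [0.6908 0.0752] len 0.0967 ang 1.431
base left [0.8043 0.1101] [0.6976 0.1231] mid [0.751  0.1166] len 0.1075 ang -0.122
strap [0.6261 0.0852] [0.7227 0.071 ] mid [0.6744 0.0781] len 0.0976 ang 2.996
handle [[0.538, 0.315, 0.18], [0.541, 0.313, 0.181]]
bar [[0.541, 0.314, 0.13], [0.54, 0.312, 0.128]]
hook_seat [[0.64, 0.083, 0.251], [0.636, 0.084, 0.249]]
pan [[0.536, 0.312, 0.002], [0.535, 0.309, 0.003]]
pack [[0.541, 0.339, -0.0], [0.544, 0.33, 0.007]]
```

The zoomed pan runs along world y, with its rim corners at (198,507) and (712,402). The hook strap runs from (245,225) to (258,490). The pack looks longer along y than the listed 52 mm, so I'll overlay its outline to check.

```bash
python3 - <<'E'
from h import *
def box(c,y0,y1,x0,x1,z0,z1): return [[x,y,z] for x in(x0,x1) for y in(y0,y1) for z in(z0,z1)]
E=[(i,j) for i in range(8) for j in range(i) if bin(i^j).count("1")==1]
R=np.array([[np.cos(.02),-np.sin(.02),0],[np.sin(.02),np.cos(.02),0],[0,0,1]]);P=np.array([.538,.313,0])
out=[]
for c,(u0,v0,w,h) in(("top",(230,190,100,70)),("scene",(255,150,100,110))):
    a=cv2.imread(f"pics/{c}0.png")[v0:v0+h,u0:u0+w];s=5 if c=="scene" else 4
    b=cv2.resize(a,None,fx=s,fy=s,interpolation=cv2.INTER_CUBIC);d=b.copy()
    for bb,col in((box(0,-.010,.042+.0,-.039,.039,.003,.078),(0,0,255)),(box(0,-.061,.061,-.005,.005,.174,.190),(0,255,0)),(box(0,-.082,.082,-.052,.052,0,.014),(0,255,255))):
        q=(proj((R@np.array(bb).T).T+P,c)-[u0,v0]+.5)*s
        for i,j in E: cv2.line(d,tuple(q[i].astype(int).tolist()),tuple(q[j].astype(int).tolist()),col,1)
    out.append(np.vstack([b,d]) if c=="top" else cv2.hconcat([d]))
H=max(o.shape[0] for o in out)
out=[cv2.copyMakeBorder(o,0,H-o.shape[0],0,0,cv2.BORDER_CONSTANT)[:, :400 if i==0 else 500][:, :400] for i,o in enumerate(out)]
cv2.imwrite("pics/ov.png",np.hstack(out))
E
```

```text
(no output)
```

View pics/ov.png

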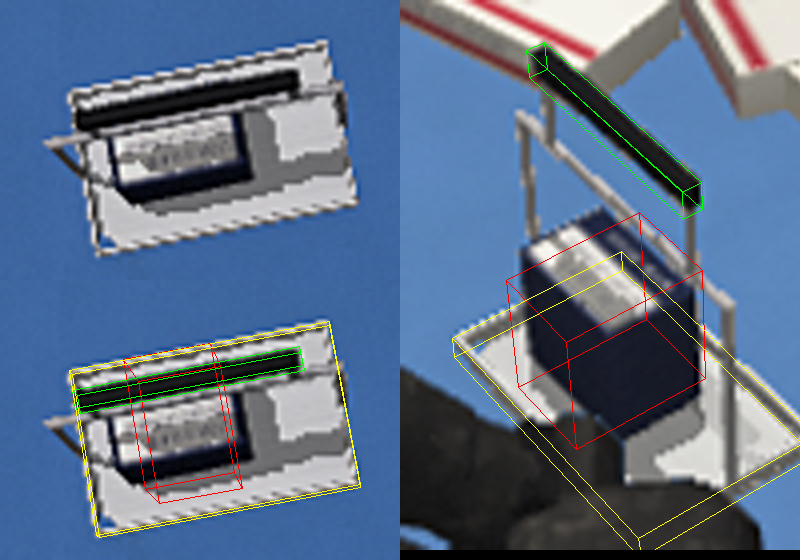

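Emit:
{"method": "play_rows", "body": {"translation": [[0,0,-0.25],[0,0,-0.25],[0,0,-0.25],[0,0,-0.25],[0,0,0],[0,0,0],[0,0,0],[0,0,0]], "twist": [[0,0,1],[0,0,1],[0,0,1],[0,0,1],[0,0,1],[0,0,1],[0,0,1],[0,0,1]], "gripper": [1,1,1,1,1,1,1,1]}}

```text
time: 2.8
tool_pos: [0.2003, 0.5122, 0.4447]
ee_rot: [3.141, -0.0, 1.965]
wrist_force: [-0.6, -0.1, -0.3]
width: 0.0941
finger_force: 0.0
```

Emit:
{"method": "play_rows", "body": {"translation": [[0,0,0],[0,0,0],[0,0,0],[0,0,0],[0,0,0]], "twist": [[0,0,1],[0,0,1],[0,0,1],[0,0,0.78],[0,0,0]], "gripper": [1,1,1,1,1]}}

```text
time: 3.3
tool_pos: [0.2003, 0.5122, 0.4447]
ee_rot: [3.142, -0.0, 1.591]
wrist_force: [-0.2, 0.3, -0.4]
width: 0.0941
finger_force: 0.0
```

Emit:
{"method": "play_rows", "body": {"translation": [[-0.56,0.95,0],[-0.56,0.95,0],[-0.56,0.95,0],[-0.56,0.95,0],[-0.56,0.95,0],[-0.56,0.95,0],[-0.56,0.95,0],[-0.56,0.95,0]], "twist": [[0,0,0],[0,0,0],[0,0,0],[0,0,0],[0,0,0],[0,0,0],[0,0,0],[0,0,0]], "gripper": [1,1,1,1,1,1,1,1]}}

```text
time: 4.1
tool_pos: [0.5092, 0.338, 0.4448]
ee_rot: [3.141, -0.0, 1.593]
wrist_force: [-0.4, -0.3, -0.6]
width: 0.0939
finger_force: 0.0
```

Emit:
{"method": "play_rows", "body": {"translation": [[-0.42,0.74,0],[0,0,0],[0,0,0]], "twist": [[0,0,0],[0,0,0],[0,0,0]], "gripper": [1,1,1]}}

```text
time: 4.4
tool_pos: [0.5383, 0.3226, 0.4441]
ee_rot: [-3.14, -0.0, 1.591]
wrist_force: [-0.2, 0.7, 0.7]
width: 0.094
finger_force: 0.0
```

Emit:
{"method": "play_rows", "body": {"translation": [[0,0,0.5],[0,0,0.5],[0,0,0.5],[0,0,0.3],[0,0,0.17],[0,0,0]], "twist": [[0,0,0],[0,0,0],[0,0,0],[0,0,0],[0,0,0],[0,0,0]], "gripper": [1,1,1,1,1,1]}}

```text
time: 5.0
tool_pos: [0.5371, 0.3234, 0.3653]
ee_rot: [-3.14, 0.0, 1.592]
wrist_force: [0.5, -0.0, -0.8]
width: 0.0942
finger_force: 0.0
```

Emit:
{"method": "play_rows", "body": {"translation": [[0,0,0],[0,0,0],[0,0,0],[0,0,0],[0,0,0],[0,0,0],[0,0,0],[0,0,0]], "twist": [[0,0,0],[0,0,0],[0,0,0],[0,0,0],[0,0,0],[0,0,0],[0,0,0],[0,0,0]], "gripper": [0.4,0.1,-0.2,-0.5,-0.7,-0.85,-1,-1]}}

```text
time: 5.8
tool_pos: [0.5378, 0.3229, 0.3659]
ee_rot: [-3.142, -0.0, 1.591]
wrist_force: [0.0, 0.7, 1.2]
width: 0.0338
finger_force: 0.0
```

```bash
python3 - <<'E'
from h import *
import time
F=[];o=robot.get_obs();print(o["time"],o["width"],o["finger_force"],np.round(o["tool_pos"],4),np.round(o["wrist_force"],2),np.round(o["wrist_torque"],3))
for n in("handle","pack"): print(n,[(np.round(d["centre"],3).tolist(),round(d["score"],2)) for c in("top","scene") for d in robot.spot_point(n,c)[:1]])
E
```

```text
5.8 0.03380773538650753 0.0 [0.5378 0.3229 0.3659] [0.02 0.74 1.16] [-0.047  0.076 -0.037]
handle [([0.538, 0.315, 0.18], 0.79), ([0.541, 0.313, 0.181], 0.77)]
pack [([0.541, 0.339, -0.0], 0.96), ([0.544, 0.33, 0.007], 0.72)]
```

Continue closing.

Emit:
{"method": "play_rows", "body": {"translation": [[0,0,0],[0,0,0],[0,0,0],[0,0,0],[0,0,0],[0,0,0],[0,0,0]], "twist": [[0,0,0],[0,0,0],[0,0,0],[0,0,0],[0,0,0],[0,0,0],[0,0,0]], "gripper": [-1,-1,-1,-1,-1,-1,-1]}}

```text
time: 6.7
tool_pos: [0.5378, 0.3229, 0.3659]
ee_rot: [3.141, 0.0, 1.591]
wrist_force: [1.8, -0.2, -0.2]
width: 0.0098
finger_force: 30.0
```

```bash
python3 - <<'E'
from h import *
o=robot.get_obs();print(np.round(o["wrist_force"],2),np.round(o["wrist_torque"],3))
E
```

```text
[ 1.82 -0.18 -0.24] [-0.12  -0.206 -0.049]
```

Emit:
{"method": "play_rows", "body": {"translation": [[0,0,-0.06],[0,0,-0.12],[0,0,-0.2],[0,0,-0.25],[0,0,-0.25],[0,0,-0.25],[0,0,-0.12],[0,0,0]], "twist": [[0,0,0],[0,0,0],[0,0,0],[0,0,0],[0,0,0],[0,0,0],[0,0,0],[0,0,0]], "gripper": [-1,-1,-1,-1,-1,-1,-1,-1]}}

```text
time: 7.5
tool_pos: [0.5378, 0.323, 0.4176]
ee_rot: [3.139, -0.001, 1.591]
wrist_force: [1.6, -0.5, -4.7]
width: 0.0096
finger_force: 30.0
```

```bash
cat > w.py <<'E'
from h import *
A=[]
for i in range(14):
    robot.snapshot("scene");o=robot.get_obs();A.append(np.r_[o["wrist_force"],o["wrist_torque"]])
A=np.array(A);print(A.mean(0).round(3),A.std(0).round(3),np.round(o["tool_pos"],4),o["time"])
for n in("handle","bar","pack","pan","hook_seat"): 
  for c in("top","scene"):
    if n=="handle": save(c,"w%d_%s"%(o["time"]*10,c))
    print(n,c,[(np.round(d["centre"],3).tolist(),round(d["score"],2)) for d in robot.spot_point(n,c)[:1]])
E
python3 w.py
```

```text
[-6.000e-02 -8.800e-02 -4.613e+00 -9.800e-02  7.200e-02  2.000e-03] [0.396 0.476 0.435 0.027 0.037 0.02 ] [0.5378 0.3229 0.4159] 8.2
handle top [([0.537, 0.315, 0.232], 0.91)]
handle scene [([0.536, 0.314, 0.232], 0.57)]
bar top [([0.537, 0.312, 0.182], 0.7)]
bar scene [([0.54, 0.315, 0.183], 0.84)]
pack top [([0.539, 0.338, 0.051], 0.49)]
pack scene [([0.54, 0.331, 0.06], 0.86)]
pan top [([0.537, 0.31, 0.05], 0.88)]
pan scene [([0.537, 0.312, 0.056], 0.86)]
hook_seat top [([0.458, 0.144, 0.001], 0.74)]
hook_seat scene [([0.64, 0.083, 0.251], 0.98)]
```

```bash
ls pics; python3 - <<'E'
import cv2,numpy as np,glob
a=cv2.imread(sorted(glob.glob("pics/w*_scene.png"))[0]);b=cv2.imread(sorted(glob.glob("pics/w*_top.png"))[0])
x=cv2.resize(a[150:250,255:355],(400,400),interpolation=cv2.INTER_CUBIC);y=cv2.resize(b[180:260,225:325],(400,320),interpolation=cv2.INTER_CUBIC)
y=cv2.copyMakeBorder(y,0,80,0,0,cv2.BORDER_CONSTANT);cv2.imwrite("pics/c3.png",np.hstack([x,y]))
E
```

```text
c1.png
c2.png
ov.png
scene0.png
top0.png
w82_scene.png
w82_top.png
```

View pics/c3.png

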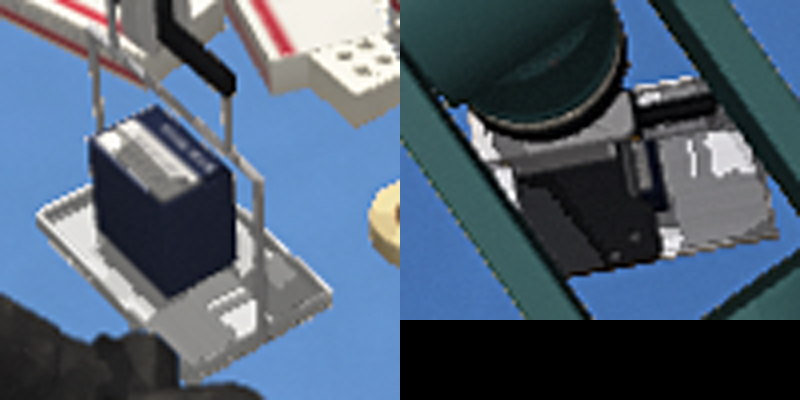

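The lifted pan hangs level. The pack's top corners in the 4x crop are (90,140), (160,200), (233,170) and (158,105).

```bash
python3 - <<'E'
from h import *
f=lambda u,v,z: ray((255+u/4-.375,150+v/4-.375),"scene",z)[:2]
q=[f(*p,.128) for p in((90,140),(160,200),(233,170),(158,105))]
print("pack",np.round(q,4).tolist(),np.mean(q,0).round(4))
print("bottom corner",f(165,297,.053).round(4))
b=[f(*p,.182+.003) for p in((90,38),(262,178))];print("bar",np.round(b,4).tolist(),np.mean(b,0).round(4))
r=[f(*p,.064) for p in((38,215),(330,292),(185,380))];print("rim",np.round(r,4).tolist(),np.mean(r[:2],0).round(4))
E
```

```text
pack [[0.5141, 0.3664], [0.5191, 0.299], [0.5667, 0.2949], [0.5635, 0.3689]] [0.5409 0.3323]
bottom corner [0.5157 0.2958]
bar [[0.5307, 0.3846], [0.5415, 0.2289]] [0.5361 0.3067]
rim [[0.4859, 0.3907], [0.5903, 0.2325], [0.4842, 0.2266]] [0.5381 0.3116]
```

Emit:
{"method": "play_rows", "body": {"translation": [[0,0,-0.2],[0,0,-0.35],[0,0,-0.4],[0,0,-0.45],[0,0,-0.45],[0,0,-0.4],[0,0,-0.25],[0,0,-0.08]], "twist": [[0,0,0.1],[0,0,0.2],[0,0,0.25],[0,0,0.25],[0,0,0.25],[0,0,0.25],[0,0,0.15],[0,0,0.1]], "gripper": [-1,-1,-1,-1,-1,-1,-1,-1]}}

```text
time: 9.6
tool_pos: [0.5375, 0.3228, 0.5219]
ee_rot: [3.138, -0.002, 1.435]
wrist_force: [0.9, -0.3, -4.2]
width: 0.0096
finger_force: 30.0
```

Emit:
{"method": "play_rows", "body": {"translation": [[-0.15,0.06,0],[-0.3,0.14,0],[-0.45,0.2,0],[-0.55,0.24,0],[-0.6,0.26,0],[-0.6,0.26,0],[-0.6,0.26,0],[-0.6,0.26,0]], "twist": [[0,0,0],[0,0,0],[0,0,0],[0,0,0],[0,0,0],[0,0,0],[0,0,0],[0,0,0]], "gripper": [-1,-1,-1,-1,-1,-1,-1,-1]}}

```text
time: 10.4
tool_pos: [0.584, 0.1591, 0.5178]
ee_rot: [-3.139, 0.001, 1.435]
wrist_force: [-0.0, 0.5, -4.9]
width: 0.0095
finger_force: 30.0
```

Emit:
{"method": "play_rows", "body": {"translation": [[-0.55,0.24,0],[-0.45,0.2,0],[-0.4,0.18,0],[-0.25,0.12,0],[-0.15,0.08,0],[-0.04,0.02,0],[0,0,0],[0,0,0]], "twist": [[0,0,0],[0,0,0],[0,0,0],[0,0,0],[0,0,0],[0,0,0],[0,0,0],[0,0,0]], "gripper": [-1,-1,-1,-1,-1,-1,-1,-1]}}

```text
time: 11.2
tool_pos: [0.6069, 0.0846, 0.5192]
ee_rot: [-3.142, -0.001, 1.437]
wrist_force: [-0.3, -0.1, -4.6]
width: 0.0097
finger_force: 30.0
```

```bash
python3 w.py; ls -t pics | head -2;  python3 - <<'E'
import cv2,glob,os,numpy as np
g=lambda c:cv2.imread(max(glob.glob(f"pics/w*_{c}.png"),key=os.path.getmtime))
x=cv2.resize(g("scene")[120:260,380:480],(400,560),interpolation=cv2.INTER_CUBIC);y=cv2.resize(g("top")[60:200,310:410],(400,560),interpolation=cv2.INTER_CUBIC)
cv2.imwrite("pics/c4.png",np.hstack([x,y]))
E
```

```text
[-1.30e-01  2.34e-01 -4.74e+00 -9.00e-02  8.60e-02  2.00e-03] [0.445 0.555 0.403 0.02  0.035 0.035] [0.607  0.0838 0.5191] 11.9
handle top []
handle scene [([0.606, 0.07, 0.334], 0.76)]
bar top [([0.605, 0.072, 0.283], 0.75)]
bar scene [([0.605, 0.077, 0.284], 0.74)]
pack top []
pack scene [([0.612, 0.092, 0.162], 0.83)]
pan top [([0.602, 0.075, 0.15], 0.69)]
pan scene [([0.602, 0.071, 0.158], 0.88)]
hook_seat top []
hook_seat scene [([0.636, 0.079, 0.248], 0.76)]
w119_scene.png
w119_top.png
```

View pics/c4.png

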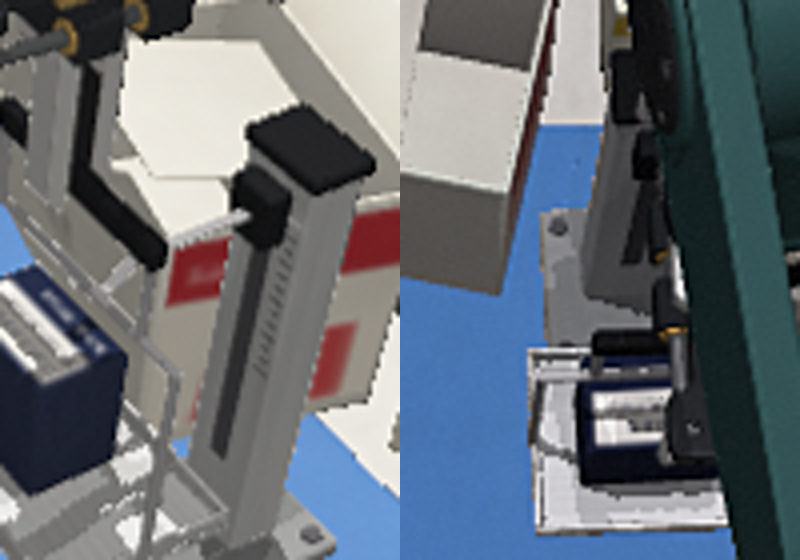

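Emit:
{"method": "play_rows", "body": {"translation": [[0,0.1,0],[0,0.2,0],[0,0.2,0],[0,0.15,0],[0,0.1,0.05],[0,0,0.15],[0,0,0.2],[0,0,0.15]], "twist": [[0,0,0],[0,0,0],[0,0,0],[0,0,0],[0,0,0],[0,0,0],[0,0,0],[0,0,0]], "gripper": [-1,-1,-1,-1,-1,-1,-1,-1]}}

```text
time: 13.3
tool_pos: [0.6366, 0.0799, 0.4958]
ee_rot: [-3.14, 0.0, 1.436]
wrist_force: [-0.1, -0.3, -4.5]
width: 0.0099
finger_force: 30.0
```

```bash
python3 w.py;  python3 - <<'E'
import cv2,glob,os,numpy as np
g=lambda c:cv2.imread(max(glob.glob(f"pics/w*_{c}.png"),key=os.path.getmtime))
cv2.imwrite("pics/c5.png",cv2.resize(g("scene")[150:240,380:480],(800,600),interpolation=cv2.INTER_CUBIC))
E
```

```text
[ 0.046 -0.094 -4.714 -0.09   0.092  0.008] [0.523 0.415 0.628 0.026 0.04  0.025] [0.6367 0.0798 0.4972] 14.0
handle top []
handle scene [([0.635, 0.068, 0.313], 0.74)]
bar top [([0.635, 0.068, 0.26], 0.65)]
bar scene [([0.637, 0.069, 0.261], 0.58)]
pack top [([0.644, 0.093, 0.132], 0.75)]
pack scene [([0.642, 0.089, 0.142], 0.68)]
pan top [([0.633, 0.069, 0.134], 0.58)]
pan scene [([0.636, 0.065, 0.133], 0.67)]
hook_seat top []
hook_seat scene [([0.636, 0.082, 0.248], 0.91)]
```

View pics/c5.png

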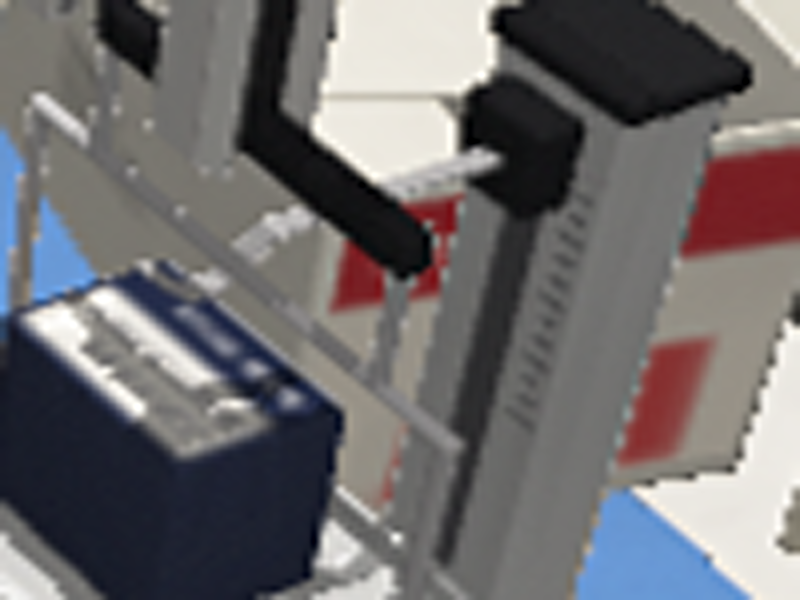

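Emit:
{"method": "play_rows", "body": {"translation": [[-0.04,0,0.05],[0,0,0.08],[0,0,0.08],[0,0,0.06],[0,0,0.06],[0,0,0.06],[0,0,0.06],[0,0,0.06]], "twist": [[0,0,0],[0,0,0],[0,0,0],[0,0,0],[0,0,0],[0,0,0],[0,0,0],[0,0,0]], "gripper": [-1,-1,-1,-1,-1,-1,-1,-1]}}

```text
time: 15.4
tool_pos: [0.6365, 0.0782, 0.4767]
ee_rot: [3.141, -0.0, 1.436]
wrist_force: [-0.3, -0.5, -3.3]
width: 0.0098
finger_force: 30.0
```

Emit:
{"method": "play_rows", "body": {"translation": [[0,0,0.06],[0,0,0.06],[0,0,0.06],[0,0,0.06],[0,0,0.06],[0,0,0.06],[0,0,0.06],[0,0,0.04]], "twist": [[0,0,0],[0,0,0],[0,0,0],[0,0,0],[0,0,0],[0,0,0],[0,0,0],[0,0,0]], "gripper": [-1,-1,-1,-1,-1,-1,-1,-1]}}

```text
time: 16.2
tool_pos: [0.6365, 0.0782, 0.4581]
ee_rot: [3.142, -0.0, 1.436]
wrist_force: [-0.7, -0.4, -2.6]
width: 0.0098
finger_force: 30.0
```

```bash
python3 w.py
```

```text
[-0.672 -0.042 -2.788 -0.085  0.247  0.005] [0.384 0.51  0.558 0.029 0.033 0.031] [0.6365 0.0782 0.4583] 16.9
handle top []
handle scene [([0.634, 0.067, 0.273], 0.88)]
bar top [([0.639, 0.067, 0.221], 0.59)]
bar scene [([0.635, 0.07, 0.222], 0.6)]
pack top [([0.641, 0.089, 0.094], 0.97)]
pack scene [([0.642, 0.084, 0.098], 0.67)]
pan top [([0.634, 0.065, 0.092], 0.65)]
pan scene [([0.632, 0.062, 0.097], 0.56)]
hook_seat top []
hook_seat scene [([0.635, 0.084, 0.222], 0.76)]
```

Emit:
{"method": "play_rows", "body": {"translation": [[0,-0.02,0.04],[0,-0.02,0.07],[0,0,0.07],[0,0,0.07],[0,0,0.07],[0,0,0.07],[0,0,0.07],[0,0,0.07]], "twist": [[0,0,0],[0,0,0],[0,0,0],[0,0,0],[0,0,0],[0,0,0],[0,0,0],[0,0,0]], "gripper": [-1,-1,-1,-1,-1,-1,-1,-1]}}

```text
time: 18.3
tool_pos: [0.635, 0.0784, 0.4371]
ee_rot: [3.141, -0.0, 1.436]
wrist_force: [3.0, -0.9, -0.7]
width: 0.0097
finger_force: 30.0
```

Emit:
{"method": "play_rows", "body": {"translation": [[0,0,0.07],[0,0,0.07],[0,0,0.07],[0,0,0.07],[0,0,0.07],[0,0,0.06],[0,0,0.03],[0,0,0]], "twist": [[0,0,0],[0,0,0],[0,0,0],[0,0,0],[0,0,0],[0,0,0],[0,0,0],[0,0,0]], "gripper": [-1,-1,-1,-1,-1,-1,-1,-1]}}

```text
time: 19.1
tool_pos: [0.635, 0.0784, 0.4193]
ee_rot: [-3.141, -0.0, 1.436]
wrist_force: [3.1, 0.0, -1.5]
width: 0.0099
finger_force: 30.0
```

```bash
python3 w.py
```

```text
[ 2.343 -0.1   -0.436 -0.151 -0.463 -0.006] [0.466 0.431 0.399 0.038 0.017 0.026] [0.6349 0.0784 0.4195] 19.8
handle top []
handle scene [([0.634, 0.066, 0.232], 0.88)]
bar top [([0.635, 0.068, 0.184], 0.64)]
bar scene [([0.636, 0.069, 0.183], 0.85)]
pack top [([0.638, 0.094, 0.052], 0.91)]
pack scene [([0.642, 0.086, 0.062], 0.75)]
pan top [([0.635, 0.07, 0.052], 0.94)]
pan scene [([0.632, 0.067, 0.057], 0.68)]
hook_seat top []
hook_seat scene [([0.636, 0.083, 0.184], 0.6)]
```

Emit:
{"method": "play_rows", "body": {"translation": [[0,0.015,0],[0,0.015,0],[0,0,0.03],[0,0,0.03],[0,0,0],[0,0,0]], "twist": [[0,0,0],[0,0,0],[0,0,0],[0,0,0],[0,0,0],[0,0,0]], "gripper": [-1,-1,-1,-1,-1,-1]}}

```text
time: 21.0
tool_pos: [0.6359, 0.0783, 0.4168]
ee_rot: [-3.14, 0.0, 1.436]
wrist_force: [-0.4, -0.2, -0.1]
width: 0.0099
finger_force: 30.0
```

```bash
python3 w.py | head -1
```

```text
[-2.503e+00  4.800e-02 -5.830e-01 -1.500e-02  6.470e-01 -1.000e-03] [0.645 0.354 0.542 0.037 0.094 0.024] [0.6361 0.0783 0.417 ] 21.7
```

Emit:
{"method": "play_rows", "body": {"translation": [[0,-0.015,0],[0,0,0],[0,0,0],[0,0,0]], "twist": [[0,0,0],[0,0,0],[0,0,0],[0,0,0]], "gripper": [-1,-1,-1,-1]}}

```text
time: 22.7
tool_pos: [0.6357, 0.0783, 0.4172]
ee_rot: [3.141, -0.0, 1.436]
wrist_force: [-0.8, 0.2, 0.2]
width: 0.0098
finger_force: 30.0
```

```bash
python3 w.py | head -1
```

```text
[-0.411  0.235 -0.275 -0.012  0.19   0.002] [0.518 0.747 0.369 0.027 0.088 0.034] [0.6356 0.0783 0.4172] 23.4
```

Emit:
{"method": "play_rows", "body": {"translation": [[0,-0.003,0.01],[0,0,0],[0,0,0],[0,0,0],[0,0,0],[0,0,0],[0,0,0],[0,0,0]], "twist": [[0,0,0],[0,0,0],[0,0,0],[0,0,0],[0,0,0],[0,0,0],[0,0,0],[0,0,0]], "gripper": [-1,-1,-0.8,-0.77,-0.75,-0.73,-0.71,-0.7]}}

```text
time: 24.8
tool_pos: [0.6354, 0.0784, 0.4167]
ee_rot: [-3.141, -0.0, 1.436]
wrist_force: [0.6, -0.3, -0.1]
width: 0.0139
finger_force: 0.0
```

```bash
python3 w.py
```

```text
[-0.032 -0.001 -0.121 -0.065  0.061  0.011] [0.444 0.457 0.457 0.017 0.02  0.027] [0.6354 0.0783 0.4167] 25.5
handle top []
handle scene [([0.634, 0.067, 0.225], 0.65)]
bar top [([0.639, 0.068, 0.176], 0.82)]
bar scene [([0.634, 0.072, 0.176], 0.65)]
pack top [([0.64, 0.092, 0.048], 0.8)]
pack scene [([0.64, 0.085, 0.053], 0.57)]
pan top [([0.631, 0.065, 0.045], 0.87)]
pan scene [([0.631, 0.062, 0.049], 0.77)]
hook_seat top []
hook_seat scene [([0.637, 0.083, 0.178], 0.77)]
```

Emit:
{"method": "play_rows", "body": {"translation": [[0,0,0],[0,0,0],[0,0,0],[0,0,0],[0,0,0],[0,0,0],[0,0,-0.1],[0,0,-0.2]], "twist": [[0,0,0],[0,0,0],[0,0,0],[0,0,0],[0,0,0],[0,0,0],[0,0,0],[0,0,0]], "gripper": [-0.6,-0.5,-0.4,-0.3,-0.2,-0.2,-0.2,-0.2]}}

```text
time: 26.9
tool_pos: [0.6354, 0.0783, 0.4283]
ee_rot: [-3.14, 0.0, 1.436]
wrist_force: [0.1, -0.1, 0.5]
width: 0.0376
finger_force: 0.0
```

Emit:
{"method": "play_rows", "body": {"translation": [[0,0,-0.3],[0,0,-0.4],[0,0,-0.4],[0,0,-0.4],[0,0,-0.3],[0,0,-0.1],[0,0,0],[0,0,0]], "twist": [[0,0,0],[0,0,0],[0,0,0],[0,0,0],[0,0,0],[0,0,0],[0,0,0],[0,0,0]], "gripper": [-0.2,-0.2,-0.2,-0.2,-0.2,-0.2,-0.2,-0.2]}}

```text
time: 27.7
tool_pos: [0.6355, 0.0784, 0.5039]
ee_rot: [-3.14, 0.0, 1.436]
wrist_force: [0.2, -0.5, 0.0]
width: 0.0376
finger_force: 0.0
```

```bash
python3 w.py;  python3 - <<'E'
import cv2,glob,os,numpy as np
from h import proj
L=sorted(glob.glob("pics/w*_scene.png"),key=os.path.getmtime)[-1]
a=cv2.imread(L);cv2.imwrite("pics/c6.png",cv2.resize(a[130:280,360:480],(640,800))[:600] if 0 else cv2.resize(a[150:270,370:490],(600,600),interpolation=cv2.INTER_CUBIC))
E
```

```text
[ 0.21   0.027  0.054 -0.056  0.084 -0.011] [0.523 0.588 0.326 0.032 0.029 0.026] [0.6354 0.0783 0.5047] 28.4
handle top [([0.637, 0.073, 0.225], 0.55)]
handle scene [([0.638, 0.068, 0.228], 0.6)]
bar top [([0.634, 0.067, 0.177], 0.58)]
bar scene [([0.637, 0.071, 0.175], 0.69)]
pack top [([0.638, 0.089, 0.044], 0.69)]
pack scene [([0.64, 0.087, 0.052], 0.67)]
pan top [([0.63, 0.068, 0.045], 0.83)]
pan scene [([0.631, 0.066, 0.05], 0.81)]
hook_seat top [([0.64, 0.08, 0.175], 0.57)]
hook_seat scene [([0.636, 0.087, 0.174], 0.89)]
```

View pics/c6.png

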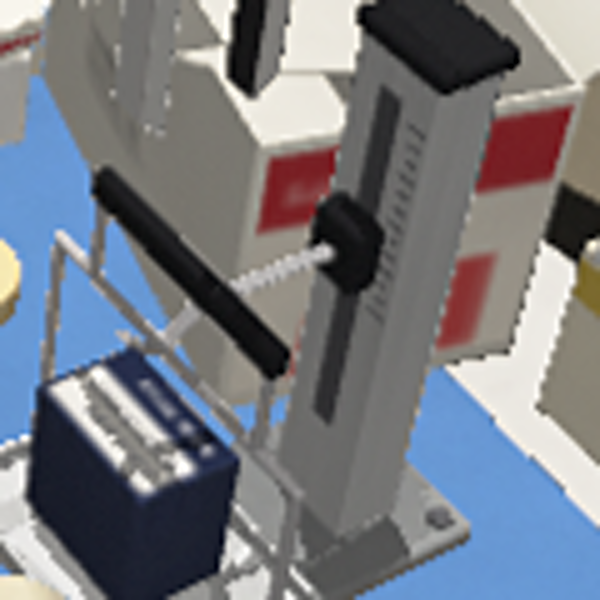

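The pan hangs in the hook and the gripper is clear; the handle ends are at (103,180) and (278,362). Next I'll check that it is level and still.

```bash
python3 - <<'E'
from h import *
from scipy.optimize import least_squares
obs=np.array([[103,180],[278,362],[60,237],[300,495]])/5+[370,150]-.4
yv=np.array([.135,.991,0]);
def pts(p):
    c=np.array([.637,p[0],.175]); y=yv*np.cos(p[1])+np.array([0,0,np.sin(p[1])]); z=np.array([0,0,np.cos(p[1])])-yv*np.sin(p[1])
    return [c+y*.061+z*.05,c-y*.061+z*.05,c+y*.082,c-y*.082]
r=least_squares(lambda p:(proj(pts(p),"scene")-obs).ravel(),[.068,0]);print(r.x,np.round(r.fun,1))
ims=[]
for i in range(20):
    im=robot.snapshot("scene").astype(int)
    if i%5==0: ims.append(im)
print([int((abs(m-ims[-1]).sum(2)>40)[150:300,365:440].sum()) for m in ims],robot.get_obs()["time"])
for n in("dropper_bottle","vial","tape_roll"): robot.snapshot("top");print(n,[np.round(d["centre"],3).tolist() for d in robot.spot_point(n,"top")[:1]])
E
```

```text
[ 0.07030366 -0.01705277] [-1.2 -0.   0.5  1.   0.2  0.6 -0.4 -0.4]
[1, 2, 0, 0] 30.0
dropper_bottle [[0.391, 0.211, -0.002]]
vial [[0.453, 0.143, -0.001]]
tape_roll [[0.706, 0.286, -0.003]]
```

Tilt is about 0.02 rad, the pan is still, and the bystanders have not moved.

```bash
python3 -c "
from bench import robot
print(robot.close_job())"
```

```text
the job is handed in; nothing more can be done
None
```

The job is handed in: the pan hangs by its crossbar in the hook, released and still, about 0.02 rad off level along the crossbar, with the pack standing in it, the hook sunk about 75 mm and the three bystanders where they stood; hand-in returned no verdict.

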